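# Balance a tea tin on a draining tray and stand it on the riser

### The job

Lift the pink draining tray by its wooden arch handle and, by tilting the tray gently, roll the loose tea tin lying on it from the end rim to the green band in the middle; keep the tin on the band for at least five seconds in a row while the tray hangs in your grip, clear of the counter and the riser. Then set the tray squarely on the middle of the wooden riser, long side along the riser's long side, and let go, with the tin at rest over the green band. Do not touch the tin, spill it, let it race (it must stay well below half a metre per second) or tip the tray steeply, and leave the other stock on the counter alone.

Things in the scene. Friction and masses are not known exactly. Their poses are not given: they have to be found in the camera images.
- tray: Loose pink speckled cast draining tray, 106 (own x) x 320 (own y) mm, nominal 450 g with handle; origin at the centre of its underside, z up. Rims 10 mm thick all round, tops 22 (sides) and 20 mm (ends, at y = +-150 to 160) above the underside; inside 86 x 300 mm. The tin rolls freely through under the arch handle, 24 mm below its bar.
- tray_mid (a point): Middle of the tray's floor, 8 mm above the underside, same axes as the tray. A green band 50 mm wide (y from -25 to +25 mm) crosses the floor here and shows on the outside of both side rims. On the band the floor is flat and level with the tray; beyond it the floor falls away at a slope of 0.02 towards both end rims, so the tin runs away from the middle.
- tray_handle (a point): Centre of the top bar of the light wooden arch over the tray's middle, same axes as the tray. Bar: along own x, 126 mm long, 14 mm thick (own y), underside 96 and top 120 mm above the tray's underside, centre 108 mm. Grip it from above, fingers closing along own y: the tray then keeps firm against tilting about its own x, the tilt that rolls the tin.
- tin: Loose tea tin lying across the tray: solid cylinder, radius 32, length 76 mm, nominal 200 g, silver with striped orange sleeve; origin at its centre, own x along its axis. Rolls along the tray's y at about 2/3 x 9.81 x slope; rolling resistance equals a slope of 0.013. Starts at rest against the tray's +y end rim; rims stop it at y = +-123; centre 40 mm above the tray's underside on the band.
- riser: Fixed wooden display step, 190 (own x) x 380 (own y) mm, 60 mm high, flat level top; origin at the centre of its underside, on the counter, z up.
- riser_top (a point): Centre of the riser's top face, 60 mm above the counter, axes of the riser.
- jar: Bystander: olive green lidded jar, 80 mm across, 102 mm high, origin at the centre of its underside. Leave it alone.
- house: Bystander: cream little house ornament, 34 x 42 mm, about 80 mm high, origin at the centre of its underside. Leave it alone.
- pumpkin: Bystander: cream pumpkin ornament, about 72 mm across, 53 mm high, origin at the centre of its underside. Leave it alone.
Not all that is in view belongs to the job. Leave any black look-alike of the tin alone.

How it is judged:
On the way:
1. the tray hangs in the gripper, clear of counter and riser, with the tin's axis over the green band (within 25 mm of the middle) for 5 s in a row (y of tin in the frame of tray between -0.025 and 0.025 m and height (world z) of tray above 0.03 m and contact force between the fingers and tray above 1 N and contact force between tray and riser below 0.2 N), for 5 s.
At the end, for the whole second after the job is handed in: The tray stands released and at rest on the riser's top, its centre within 25 mm of the riser's centre, its long axis within 0.12 rad of the riser's, and the tin rests on the tray's floor with its axis within 30 mm of the tray's middle (y of tin in the frame of tray between -0.03 and 0.03 m and z of tray in the frame of riser_top between -0.006 and 0.006 m and horizontal distance between tray and riser_top below 0.025 m and angle between the y axis of tray and the y axis of riser, either way round below 0.12 rad and angle between tray's own z axis and vertical below 0.04 rad and linear speed of each of tin, tray below 0.02 m/s and z of tin in the frame of tray between 0.034 and 0.046 m); the robot touches nothing.
It fails at once if the tin comes off the tray (z of tin in the frame of tray above 0.065 m or z of tin in the frame of tray below 0.02 m or y of tin in the frame of tray above 0.145 m or y of tin in the frame of tray below -0.145 m).
It fails at once if the tin races (0.5 m/s or more) (linear speed of tin above 0.5 m/s).
It fails at once if the robot touches the tin (contact force between any of the fingers, the arm and tin above 0.3 N).
It fails at once if the tray is tipped steeply (more than 0.35 rad) (angle between tray's own z axis and vertical above 0.35 rad).
It fails at once if the jar, house or pumpkin is moved by more than 30 mm (distance of any of jar, house, pumpkin from where it was at the start of the episode above 0.03 m).
It also fails if it takes over 56 s, if anything falls off the work surface, if the arm or the gripper's body presses on something with over 40 N, if the wrist force passes 120 N, or if a joint passes its speed limit or range.

### The arm

A 7-joint arm with a two-finger parallel gripper is mounted at the origin on the work surface. World frame = base frame: x ahead of the robot, y to its left, z up, the work surface at z = 0. Lengths are in m, angles in rad, forces in N, time in s.
With the tool pointing down it reaches from about 0.425 to 1.025 m from the base axis. Payload 9.4 kg.
Tool frame: the origin (TCP) lies at the very end of the fingers, on their centre line; the grasp point (between the pads) lies 19 mm behind it; z points along the fingers, y is the line along which they close (so a half turn about z gives the same grasp; the last joint's range is limited). The gripper opens to 85 mm and grips with 20 to 120 N. Pads are 22 mm wide; open, the fingers measure 114 mm over their backs; the gripper's body (76 mm by 85 mm) begins 54 mm behind the grasp point. The pads swing forward as they close: fully open they stand 13 mm farther back than shut.
Start: joints at [-1.255, 0.599, -0.003, 1.599, 0.002, 0.943, -0.08], TCP at [0.278, 0.67, 0.195] pointing down, gripper open.
Joint ranges: [-2.57, 2.57], [-0.35, 1.97], [-1.29, 1.29], [0.11, 2.56], [-1.05, 4.19], [0.11, 1.86], [-2.63, 2.63]. Speed limits (rad/s): [2.22, 2.22, 3.01, 3.01, 3.14, 3.14, 3.14].

### API

Orientations are given as a unit quaternion [w, x, y, z].
In Python, from station import read_state, capture, calibration, job_done gives the robot as it stands.
- The arm moves only by the shell command python3 -m jog 'ROWS' [FORCE]. ROWS is JSON, a list of rows, each an object with "slide": the shift along the tool's x, y, z as a fraction of full scale, a list of three; "angular": the turn, a rotation vector about the tool's x, y, z as a fraction of full scale, a list of three; "fingers": the closure, from -1 (fully open) to 1 (shut). A call has 1 to 10 rows; each row shifts and turns the commanded pose from where the row before left it, along the tool's axes as they then stand; what a row does not reach is not made up. Full scale, the value 1, is 0.04 m for a shift and 0.12 rad for a turn. A row lasts 1/12 s, in which the tool goes at most 41.7 mm and 7.16 degrees, less where a joint would pass 70% of its speed; a pose out of reach is approached as far as the arm can. A call with a number of a shift or a turn outside -1 to 1 is refused whole. A call with a gripper value outside its range is refused whole. The fingers move at their own pace and stop on an object; FORCE is the grip in N (left out, the last holds). Time passes only in rows, so rows that do not move let the fingers close. It gives the time, the measured TCP pose, the force, the opening and the grip force at its end, in the units of the state.
- read_state(): the state, without advancing time (a new reading comes with each control period).
- capture(name): name is "scene" or "top" or "wrist"; returns (picture, depth): 384x512x3 uint8, red, green, blue; 384x512 float32, m along the optical axis (not along the pixel's ray), 0 where there is no reading.
- calibration(name): a dict with "camera_matrix" (3x3 intrinsics, pixels), "k1" (the pictures are not rectified: a ray, as slopes to the right and down, at radius r is drawn at 1 + k1 r^2 times it, then the intrinsics apply), "R" (3x3) and "t" (3): a world point X has camera coordinates R X + t; the wrist camera has in their place "hand_eye" (4x4, takes a point from camera to tool coordinates, whose origin is the TCP and whose axes are the flange's). Camera axes: x right, y down, z forward; pixel columns grow to the right and rows downward; lengths in m; the calibration is good to about 2 mm. A picture is of the moment at which its call begins: read the wrist's pose just before it. calibration takes no time and is no camera call.
- job_done(): hands the job in; it is judged then, once.
The state is a dict: "t": time; "joint_positions": joint angles; "joint_velocities": joint speeds; "tau": joint torques, N m; "tcp_pos": TCP position; "tool_rot": TCP orientation; "ft_force": force on the tool from outside, world axes, zero at the start; "moment": the same for the moment, N m; "grip_width": opening from 0.0 (shut) to 1.0 (fully open); "gripper_force": force on a finger pad.
Only numpy, scipy, OpenCV 4.12 (cv2) and the standard library are available. Lean on these libraries where they do the work, as an engineer would, in place of code of your own. Each camera call takes 0.05 s, during which the arm holds its last target. There are 200 camera calls.

## Working session

There is one attempt and no reset: what is moved stays moved. The work goes in short steps, Python scripts to look and compute and a shell command to move; the robot and the scene stay as the last step left them, time stands still between calls to the robot, and variables do not carry over. Pictures are saved under pics/ and viewed, at most 10 in all, crops included, and the job is handed in when it is done.

```bash
ls; mkdir -p pics
python3 - <<'E'
from station import *
import cv2,numpy as np
s=read_state();print({k:np.round(v,3).tolist() for k,v in s.items()})
ims=[]
for n in("scene","top"):
    p,d=capture(n);np.savez(f"pics/{n}0.npz",p=p,d=d);cv2.imwrite(f"pics/{n}0.png",p[:,:,::-1])
    c=calibration(n);print(n,{k:np.round(v,4).tolist() for k,v in c.items()})
print(calibration("wrist"))
E
```

```text
pics
{'t': 0.0, 'joint_positions': [-1.255, 0.6, -0.003, 1.6, 0.002, 0.943, -0.08], 'joint_velocities': [-0.001, 0.0, -0.0, 0.0, -0.001, 0.001, 0.0], 'tau': [-0.001, -77.647, 1.565, -25.8, 0.012, 0.009, -0.0], 'tcp_pos': [0.277, 0.669, 0.194], 'tool_rot': [-0.0, 0.195, 0.981, -0.001], 'ft_force': [0.133, -0.587, 1.173], 'moment': [-0.02, 0.019, 0.037], 'gripper_force': 0.0, 'grip_width': 0.998}
scene {'camera_matrix': [[404.544, 0.0, 256.843], [0.0, 404.544, 194.2169], [0.0, 0.0, 1.0]], 'k1': -0.1043, 'R': [[-0.7254, 0.6881, 0.0187], [0.441, 0.4855, -0.7549], [-0.5285, -0.5393, -0.6556]], 't': [0.3689, -0.1446, 1.4602]}
top {'camera_matrix': [[494.5556, 0.0, 251.6075], [0.0, 494.5556, 189.7724], [0.0, 0.0, 1.0]], 'k1': -0.2126, 'R': [[-0.0261, -0.9995, -0.0168], [-0.9979, 0.027, -0.0583], [0.0588, 0.0152, -0.9982]], 't': [0.0129, 0.5079, 1.5208]}
{'camera_matrix': array([[282.70594493,   0.        , 253.23720397],
       [  0.        , 282.70594493, 191.54377391],
       [  0.        ,   0.        ,   1.        ]]), 'k1': 0.004898150304743997, 'hand_eye': array([[ 3.89398776e-04, -9.57714116e-01, -2.87721254e-01,
         7.22201242e-02],
       [ 9.99997553e-01, -2.53695814e-04,  2.19784210e-03,
         1.24355444e-03],
       [-2.17789809e-03, -2.87721405e-01,  9.57711674e-01,
        -1.78354523e-01],
       [ 0.00000000e+00,  0.00000000e+00,  0.00000000e+00,
         1.00000000e+00]])}
```

View pics/scene0.png

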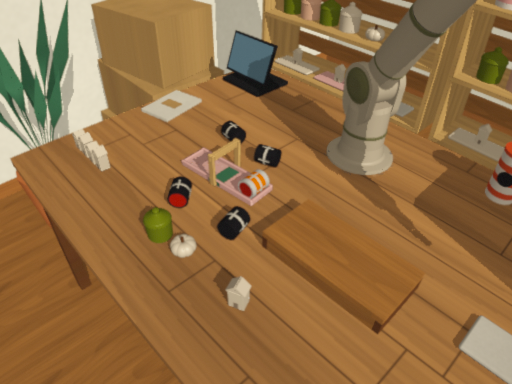

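View pics/top0.png

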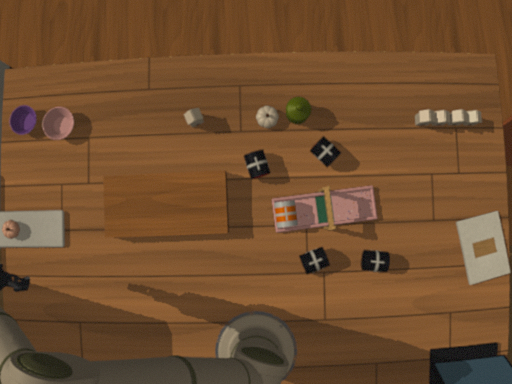

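The scene view shows the tray at (225,175), the striped orange tin at (255,183) and the riser at (345,255). In the top view they are at (325,208), (285,213) and (166,206), with the handle bar at (328,207).

Things that could be taken for the tin, in the top view: the striped orange and silver cylinder at (285,213), and black ones at (257,164), (325,151), (315,260) and (376,261). I choose the striped one on the tray.

```bash
cat > h.py <<'E'
from station import *
import numpy as np,cv2
from scipy.spatial.transform import Rotation as Ro
def cam(n):
    c=calibration(n);return c["camera_matrix"],np.array([c["k1"],0,0,0.]),np.array(c["R"]),np.array(c["t"])
def rays(n,px):
    K,k,R,t=cam(n);u=cv2.undistortPoints(np.float64(px).reshape(-1,1,2),K,k).reshape(-1,2)
    return -R.T@t,np.c_[u,np.ones(len(u))]@R
def plane(n,px,z):
    o,d=rays(n,px);return o+d*((z-o[2])/d[:,2])[:,None]
def two(pa,pb,a="scene",b="top"):
    oa,da=rays(a,[pa]);ob,db=rays(b,[pb]);da,db=da[0],db[0]
    s=np.linalg.lstsq(np.c_[da,-db],ob-oa,rcond=None)[0];A,B=oa+da*s[0],ob+db*s[1]
    return (A+B)/2,np.linalg.norm(A-B)
def cloud(n,d,m):
    v,u=np.nonzero(m&(d>0));o,r=rays(n,np.c_[u,v]);return o+r*d[v,u][:,None],np.c_[u,v]
def rect(P):
    (c,s,a)=cv2.minAreaRect(np.float32(P[:,:2]));return np.round(c,4),np.round(s,4),a
E
python3 - <<'E'
from h import *
for n in("top","scene"):
    z=np.load(f"pics/{n}0.npz");p,d=z["p"],z["d"];H=cv2.cvtColor(p,cv2.COLOR_RGB2HSV).astype(int);h,s,v=[H[...,i] for i in range(3)]
    al=np.ones(d.shape,bool);P,px=cloud(n,d,al);h,s,v=[q[px[:,1],px[:,0]] for q in(h,s,v)]
    box=lambda x0,x1,y0,y1,z0,z1:(P[:,0]>x0)&(P[:,0]<x1)&(P[:,1]>y0)&(P[:,1]<y1)&(P[:,2]>z0)&(P[:,2]<z1)
    c=(px[:,0]>0)
    T=box(.3,.7,-.42,-.0,-.02,.2)
    pink=T&((h>160)|(h<4))&(s>30)&(s<130)&(v>120)
    hi=T&(P[:,2]>.085)
    r=box(.3,.7,.05,.7,.045,.075)
    ti=T&(P[:,2]>.04)&(P[:,2]<.09)&(((h>5)&(h<18)&(s>190))|(s<25))
    for nm,m in(("pink",pink),("handle",hi),("riser",r),("tin",ti)):
        if m.sum()>5:print(n,nm,m.sum(),rect(P[m]),"medz %.4f"%np.median(P[m,2]),"med",np.median(P[m],0).round(3),px[m].mean(0).round(1))
    if n=="top":
        # pixel masks -> plane
        q=px[pink].astype(float);print("pink on .021",rect(plane(n,q,.021)))
        q=px[r].astype(float);print("riser on .06",rect(plane(n,q,.06)))
        q=px[hi].astype(float);print("handle on .12",rect(plane(n,q,.12)))
    a=cv2.resize(p[130:280,240:400] if n=="top" else p[100:260,150:310],None,fx=2.4,fy=2.4,interpolation=cv2.INTER_CUBIC)
    a=cv2.resize(a,(384,384));globals().setdefault("L",[]).append(a)
cv2.imwrite("pics/crop1.png",np.hstack(L)[:,:,::-1])
E
```

```text
top pink 20 (array([ 0.4317, -0.2586]), array([0.065 , 0.2211]), 17.28044319152832) medz 0.0098 med [ 0.42 -0.3   0.01] [339.2 212.8]
top handle 272 (array([ 0.4443, -0.2244]), array([0.1259, 0.0216]), 5.212730407714844) medz 0.1199 med [ 0.446 -0.224  0.12 ] [328.7 207.2]
top riser 7671 (array([0.47  , 0.2681]), array([0.1924, 0.3829]), 0.8544194102287292) medz 0.0604 med [0.47  0.263 0.06 ] [165.1 203.7]
top tin 342 (array([ 0.4513, -0.1896]), array([0.4424, 0.2604]), 23.8029842376709) medz 0.0620 med [ 0.447 -0.111  0.062] [292.  195.4]
pink on .021 (array([ 0.4311, -0.2567]), array([0.0653, 0.219 ]), 17.27288818359375)
riser on .06 (array([0.47  , 0.2666]), array([0.1921, 0.3818]), 0.844377338886261)
handle on .12 (array([ 0.4441, -0.223 ]), array([0.126 , 0.0246]), 4.951828479766846)
scene handle 331 (array([ 0.4445, -0.2245]), array([0.1297, 0.0265]), 6.89763069152832) medz 0.1129 med [ 0.451 -0.219  0.113] [223. 151.]
scene riser 8966 (array([0.4679, 0.2675]), array([0.1975, 0.383 ]), 0.9266006350517273) medz 0.0606 med [0.481 0.294 0.061] [345.  258.8]
scene tin 376 (array([ 0.4547, -0.1879]), array([0.4568, 0.2638]), 24.272991180419922) medz 0.0586 med [ 0.552 -0.094  0.059] [231.6 185.8]
```

View pics/crop1.png

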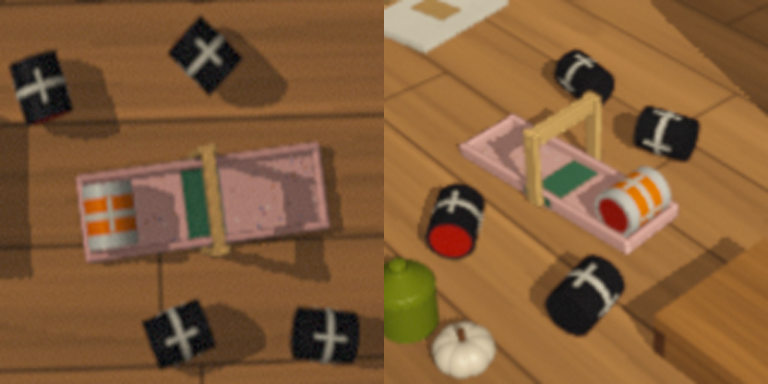

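Choice confirmed: the crop shows the only striped orange tin, lying at the +y end of the tray (left crop at (108,215)). The handle is at about (0.444, -0.224), yaw about 5.7°. The riser centre is at about (0.469, 0.267), yaw 0.9°. Both views agree on the handle and riser positions. Now I move.

```bash
python3 -m jog '[{"slide":[0,0,0],"angular":[0,0,-1],"fingers":-1},{"slide":[0,0,0],"angular":[0,0,-1],"fingers":-1},{"slide":[0,0,0],"angular":[0,0,-1],"fingers":-1},{"slide":[0,0,0],"angular":[0,0,-1],"fingers":-1},{"slide":[-0.4,-0.9,0],"angular":[0,0,-0.1],"fingers":-1},{"slide":[-0.4,-0.9,0],"angular":[0,0,0],"fingers":-1},{"slide":[-0.4,-0.9,0],"angular":[0,0,0],"fingers":-1},{"slide":[-0.4,-0.9,0],"angular":[0,0,0],"fingers":-1},{"slide":[-0.4,-0.9,0],"angular":[0,0,0],"fingers":-1},{"slide":[-0.4,-0.9,0],"angular":[0,0,0],"fingers":-1}]' 80
cat > go.py <<'E'
# how far to go: python3 go.py x y z yaw(deg, of tool y minus 90)
from h import *;import sys
x,y,z,w=map(float,sys.argv[1:5]);s=read_state();q=s["tool_rot"];R=Ro.from_quat(np.r_[q[1:],q[0]]).as_matrix()
w=np.radians(w);Y=np.array([-np.sin(w),np.cos(w),0]);Z=np.array([0,0,-1.]);T=np.c_[np.cross(Y,Z),Y,Z]
print("t %.2f tcp"%s["t"],np.round(s["tcp_pos"],4),"slide units",(R.T@(np.array([x,y,z])-s["tcp_pos"])/.04).round(2),"turn units",(Ro.from_matrix(R.T@T).as_rotvec()/.12).round(3),"grip",round(s["grip_width"],3),round(s["gripper_force"],1),"F",np.round(s["ft_force"],1),"M",np.round(s["moment"],2))
E
python3 go.py .444 -.2245 .195 5.7
```

```text
t: 0.93
tcp_pos: [0.3946, 0.4622, 0.1945]
tool_rot: [-0.0, -0.05, 0.999, -0.0]
ft_force: [1.1, 0.3, 0.2]
grip_width: 1.001
gripper_force: 0.0
t 0.93 tcp [0.3946 0.4622 0.1945] slide units [  0.47 -17.2   -0.  ] turn units [-0.004 -0.002 -0.001] grip 1.001 0.0 F [1.1 0.3 0.2] M [ 0.01 -0.1  -0.05]
```

```bash
python3 -m jog '[{"slide":[-0.2,-1,0],"angular":[0,0,0],"fingers":-1},{"slide":[0,-1,0],"angular":[0,0,0],"fingers":-1},{"slide":[0,-1,0],"angular":[0,0,0],"fingers":-1},{"slide":[0,-1,0],"angular":[0,0,0],"fingers":-1},{"slide":[0,-1,0],"angular":[0,0,0],"fingers":-1},{"slide":[0,-1,0],"angular":[0,0,0],"fingers":-1},{"slide":[0,-1,0],"angular":[0,0,0],"fingers":-1},{"slide":[0,-1,0],"angular":[0,0,0],"fingers":-1},{"slide":[0,-1,0],"angular":[0,0,0],"fingers":-1},{"slide":[0,-1,0],"angular":[0,0,0],"fingers":-1}]' >/dev/null; python3 go.py .444 -.2245 .195 5.7
```

```text
t 1.77 tcp [0.4413 0.065  0.1948] slide units [ 0.65 -7.21 -0.  ] turn units [-0.001  0.    -0.001] grip 1.004 0.0 F [ 1.   0.2 -0.7] M [ 0.04 -0.06  0.03]
```

```bash
python3 -m jog '[{"slide":[0.1,-1,0],"angular":[0,0,0],"fingers":-1},{"slide":[0.1,-1,0],"angular":[0,0,0],"fingers":-1},{"slide":[0.1,-1,0],"angular":[0,0,0],"fingers":-1},{"slide":[0.1,-1,0],"angular":[0,0,0],"fingers":-1},{"slide":[0.1,-1,0],"angular":[0,0,0],"fingers":-1},{"slide":[0.1,-1,0],"angular":[0,0,0],"fingers":-1},{"slide":[0.05,-0.6,0],"angular":[0,0,0],"fingers":-1},{"slide":[0,0,0],"angular":[0,0,0],"fingers":-1},{"slide":[0,0,0],"angular":[0,0,0],"fingers":-1}]' >/dev/null; python3 go.py .444 -.2245 .195 5.7
cat > w.py <<'E'
# wrist look: cloud in tool axes (origin TCP)
from h import *
def look(name="wrist"):
    p,d=capture("wrist");c=calibration("wrist");K=c["camera_matrix"];v,u=np.mgrid[:384,:512]
    n=cv2.undistortPoints(np.float64(np.c_[u.ravel(),v.ravel()]).reshape(-1,1,2),K,np.array([c["k1"],0,0,0.])).reshape(384,512,2)
    X=np.dstack([n*d[...,None],d]);E=c["hand_eye"];P=X@E[:3,:3].T+E[:3,3];P[d<=0]=np.nan
    H=cv2.cvtColor(p,cv2.COLOR_RGB2HSV).astype(int);return p,P,H[...,0],H[...,1],H[...,2]
E
python3 - <<'E'
from w import *
p,P,h,s,v=look();np.savez("pics/w1.npz",p=p,P=P);cv2.imwrite("pics/w1.png",p[:,:,::-1])
# bar top: points nearest the camera in the region around the TCP
m=(np.abs(P[...,0])<.12)&(np.abs(P[...,1])<.08)&(P[...,2]>.05)&(P[...,2]<.085)
print("bar",m.sum(),rect(P[m]),np.nanmedian(P[m],0))
E
```

```text
t 2.52 tcp [ 0.4414 -0.1996  0.1945] slide units [-0.01 -0.63 -0.01] turn units [ 0.001 -0.005 -0.03 ] grip 1.0 0.0 F [-0.7  0.7 -0.3] M [-0.02  0.01 -0.04]
bar 2197 (array([-0.0006, -0.0241]), array([0.0221, 0.1252]), 89.94335174560547) [ 0.00635401 -0.02395874  0.07544408]
```

View pics/w1.png

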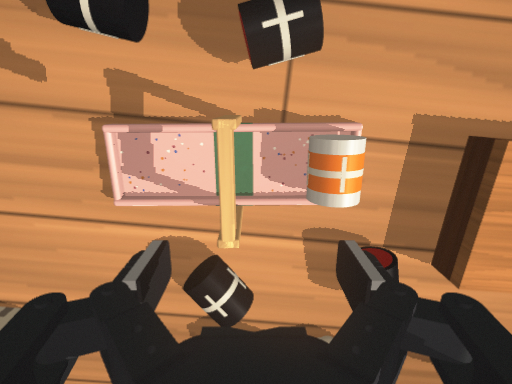

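The wrist view shows the bar centred near (228,185) and running along tool x, with the tin at (336,170) by the +y rim. I need -0.025 m in y, then go down and grip.

```bash
python3 -m jog '[{"slide":[0,-0.63,0],"angular":[0,0,-0.03],"fingers":-1},{"slide":[0,0,0.7],"angular":[0,0,0],"fingers":-1},{"slide":[0,0,0.7],"angular":[0,0,0],"fingers":-1},{"slide":[0,0,0.7],"angular":[0,0,0],"fingers":-1},{"slide":[0,0,0.48],"angular":[0,0,0],"fingers":-1},{"slide":[0,0,0],"angular":[0,0,0],"fingers":-1},{"slide":[0,0,0],"angular":[0,0,0],"fingers":-1}]' >/dev/null; python3 go.py .444 -.2245 .091 5.7
python3 - <<'E'
from w import *
p,P,h,s,v=look()
m=(np.abs(P[...,0])<.08)&(np.abs(P[...,1])<.03)&(P[...,2]>-.04)&(P[...,2]<-.022)
print("bar top",m.sum(),rect(P[m]),np.nanmedian(P[m],0))
E
```

```text
t 3.15 tcp [ 0.4441 -0.2218  0.0912] slide units [ 0.01 -0.07  0.  ] turn units [ 0.013 -0.017  0.046] grip 1.003 0.0 F [-1.5 -0.5  0.3] M [ 0.03  0.01 -0.01]
bar top 5283 (array([-0.0002, -0.0026]), array([0.1261, 0.0219]), 0.42200616002082825) [ 0.01144272 -0.0023904  -0.02792122]
```

```bash
python3 -m jog '[{"slide":[0,-0.06,0],"angular":[0,0,0.04],"fingers":-1},{"slide":[0,0,0],"angular":[0,0,0],"fingers":1},{"slide":[0,0,0],"angular":[0,0,0],"fingers":1},{"slide":[0,0,0],"angular":[0,0,0],"fingers":1},{"slide":[0,0,0],"angular":[0,0,0],"fingers":1},{"slide":[0,0,0],"angular":[0,0,0],"fingers":1},{"slide":[0,0,0],"angular":[0,0,0],"fingers":1},{"slide":[0,0,0],"angular":[0,0,0],"fingers":1}]' 100 >/dev/null; python3 go.py .444 -.2245 .091 5.7
```

```text
t 3.87 tcp [ 0.4446 -0.2259  0.0916] slide units [0.01 0.04 0.02] turn units [-0.     0.    -0.013] grip 0.005 0.0 F [-0.2 -1.   0.6] M [0.03 0.02 0.01]
```

Run:
```python
from w import *
p,P,h,s,v=look();q,_=capture("scene")
a=cv2.resize(q[80:240,140:353],(512,384),interpolation=cv2.INTER_CUBIC)
cv2.imwrite("pics/w2.png",cv2.resize(np.hstack([p,a]),(800,300))[:,:,::-1])
m=(np.abs(P[...,0])<.08)&(np.abs(P[...,1])<.05)&(P[...,2]>-.04)&(P[...,2]<-.022)&(h>10)&(h<30)&(v>120)
print(m.sum(),rect(P[m]),np.nanmedian(P[m],0));s=read_state();print(s["grip_width"],s["gripper_force"])
```

```text
3251 (array([0.0002, 0.0011]), array([0.1255, 0.0218]), 0.4322972893714905) [ 0.03535455  0.00131055 -0.02750772]
0.003287116838055687 0.0
```

View pics/w2.png

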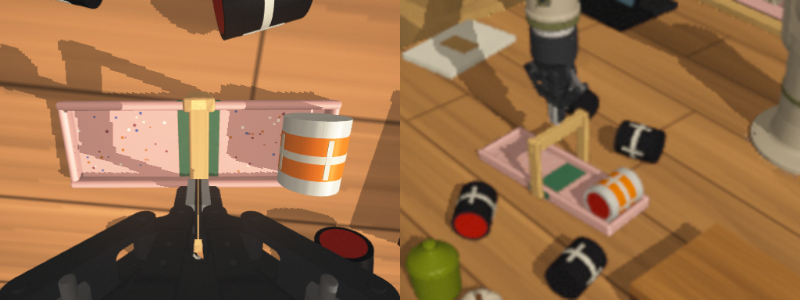

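Run:
```python
from w import *
p,P,h,s,v=look();q,D=capture("scene")
cv2.imwrite("pics/w3.png",np.hstack([cv2.resize(p[110:350,160:350],(380,480),interpolation=cv2.INTER_CUBIC),cv2.resize(q[85:205,180:285],(420,480),interpolation=cv2.INTER_CUBIC)])[:,:,::-1])
for r in range(200,345,10): print(r,[np.round(P[r,c]*1000).tolist() for c in (245,253,262)],p[r,253])
```

```text
200 [[22.0, -4.0, -29.0], [21.0, 1.0, -27.0], [21.0, 6.0, -28.0]] [244 201 125]
210 [[16.0, -4.0, -28.0], [16.0, 1.0, -28.0], [16.0, 6.0, -28.0]] [244 202 126]
220 [[9.0, -4.0, -27.0], [10.0, 1.0, -29.0], [10.0, 6.0, -29.0]] [245 203 125]
230 [[9.0, -4.0, -41.0], [9.0, 1.0, -41.0], [10.0, 5.0, -42.0]] [65 48 39]
240 [[9.0, -3.0, -52.0], [nan, nan, nan], [9.0, 5.0, -53.0]] [61 48 40]
250 [[9.0, -3.0, -63.0], [10.0, 1.0, -64.0], [10.0, 5.0, -64.0]] [55 42 37]
260 [[8.0, -3.0, -70.0], [10.0, 1.0, -73.0], [10.0, 4.0, -72.0]] [51 41 36]
270 [[10.0, -2.0, -81.0], [5.0, 1.0, -73.0], [10.0, 4.0, -81.0]] [52 46 42]
280 [[10.0, -2.0, -88.0], [-0.0, 1.0, -72.0], [10.0, 4.0, -88.0]] [50 44 40]
290 [[9.0, -2.0, -92.0], [-4.0, 1.0, -74.0], [9.0, 4.0, -92.0]] [45 38 36]
300 [[-1.0, -2.0, -84.0], [-10.0, 1.0, -73.0], [-0.0, 4.0, -85.0]] [43 37 35]
310 [[-6.0, -3.0, -85.0], [-53.0, 1.0, -27.0], [-6.0, 4.0, -84.0]] [245 203 125]
320 [[-9.0, -3.0, -86.0], [-60.0, 1.0, -28.0], [-10.0, 4.0, -85.0]] [240 194 119]
330 [[9.0, -2.0, -110.0], [-150.0, 1.0, 61.0], [9.0, 3.0, -110.0]] [174 163 141]
340 [[9.0, -2.0, -114.0], [10.0, 1.0, -115.0], [10.0, 3.0, -115.0]] [33 33 30]
```

View pics/w3.png

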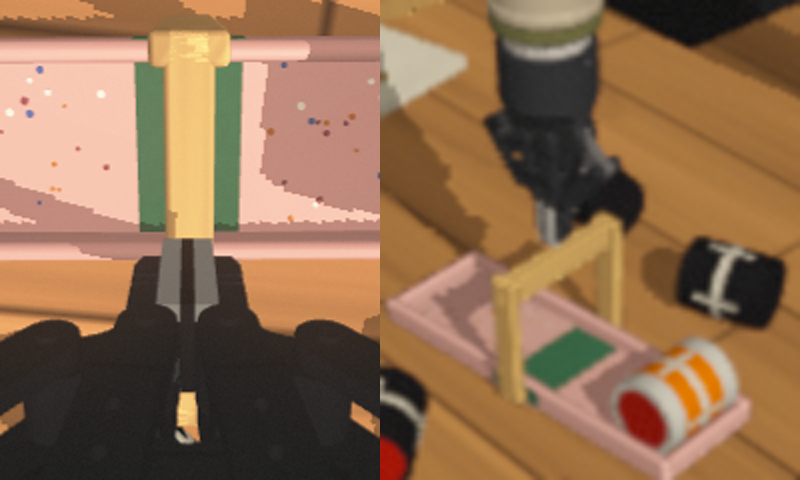

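Run:
```python
import numpy as np
z=np.load("pics/w1.npz");P=z["P"]
for r in range(234,300,6): print(r,[(c,np.round(P[r,c]*1000).tolist()) for c in (345,355,365,375)])
```

```text
234 [(345, [-105.0, 134.0, 195.0]), (355, [-105.0, 149.0, 196.0]), (365, [-105.0, 163.0, 195.0]), (375, [-105.0, 177.0, 195.0])]
240 [(345, [9.0, 46.0, -53.0]), (355, [-115.0, 150.0, 195.0]), (365, [-115.0, 164.0, 195.0]), (375, [-115.0, 179.0, 195.0])]
246 [(345, [9.0, 44.0, -60.0]), (355, [9.0, 48.0, -59.0]), (365, [-124.0, 165.0, 195.0]), (375, [-124.0, 179.0, 194.0])]
252 [(345, [7.0, 44.0, -60.0]), (355, [10.0, 46.0, -66.0]), (365, [5.0, 54.0, -57.0]), (375, [-122.0, 170.0, 173.0])]
258 [(345, [3.0, 44.0, -60.0]), (355, [9.0, 45.0, -70.0]), (365, [9.0, 49.0, -70.0]), (375, [6.0, 56.0, -64.0])]
264 [(345, [1.0, 44.0, -62.0]), (355, [9.0, 43.0, -74.0]), (365, [9.0, 47.0, -75.0]), (375, [6.0, 54.0, -69.0])]
270 [(345, [-1.0, 44.0, -63.0]), (355, [6.0, 44.0, -74.0]), (365, [10.0, 45.0, -80.0]), (375, [9.0, 49.0, -80.0])]
276 [(345, [-4.0, 44.0, -63.0]), (355, [4.0, 43.0, -75.0]), (365, [9.0, 44.0, -84.0]), (375, [10.0, 47.0, -85.0])]
282 [(345, [-7.0, 44.0, -64.0]), (355, [2.0, 43.0, -76.0]), (365, [8.0, 43.0, -85.0]), (375, [9.0, 46.0, -87.0])]
288 [(345, [-9.0, 43.0, -65.0]), (355, [-2.0, 44.0, -76.0]), (365, [5.0, 44.0, -85.0]), (375, [6.0, 47.0, -86.0])]
294 [(345, [-12.0, 44.0, -65.0]), (355, [-3.0, 43.0, -78.0]), (365, [2.0, 44.0, -85.0]), (375, [11.0, 42.0, -96.0])]
```

The closed pads stand above the bar. The wrist depth puts the open fingertips at tool z of about -50 mm instead of -13 mm, so the real tips sit about 37 mm behind the stated TCP. I will open, go about 34 mm lower and grip again, watching the force.

```bash
python3 -m jog '[{"slide":[0,0.03,0],"angular":[0,0,0],"fingers":-1},{"slide":[0,0,0],"angular":[0,0,0],"fingers":-1},{"slide":[0,0,0],"angular":[0,0,0],"fingers":-1},{"slide":[0,0,0],"angular":[0,0,0],"fingers":-1},{"slide":[0,0,0],"angular":[0,0,0],"fingers":-1},{"slide":[0,0,0.3],"angular":[0,0,0],"fingers":-1},{"slide":[0,0,0.3],"angular":[0,0,0],"fingers":-1},{"slide":[0,0,0.25],"angular":[0,0,0],"fingers":-1},{"slide":[0,0,0],"angular":[0,0,0],"fingers":-1}]' >/dev/null; python3 go.py .444 -.2245 .057 5.7
python3 - <<'E'
from w import *
p,P,h,s,v=look();np.savez("pics/w4.npz",p=p,P=P)
m=(np.abs(P[...,0])<.08)&(np.abs(P[...,1])<.03)&(P[...,2]>-.085)&(P[...,2]<-.05)&(v>120)
print("bar top",m.sum(),rect(P[m]),np.nanmedian(P[m],0))
k=(np.abs(P[...,0])<.02)&(np.abs(P[...,1])>.035)&(np.abs(P[...,1])<.06)&(P[...,2]>-.12)&(P[...,2]<-.02)&(v<120)
print("fingers z max",np.nanpercentile(P[k][:,2],[90,99,100]),k.sum())
E
```

```text
t 4.82 tcp [ 0.4438 -0.2243  0.0561] slide units [-0.   -0.01 -0.02] turn units [ 0.009 -0.017 -0.011] grip 1.003 0.0 F [-0.3 -0.  -0.7] M [-0.02 -0.01  0.01]
bar top 6683 (array([0.0133, 0.0007]), array([0.0219, 0.0983]), 88.70036315917969) [ 0.0257772  -0.00015742 -0.06301849]
fingers z max [-0.06437349 -0.05232767 -0.0488233 ] 12842
```

```bash
python3 -m jog '[{"slide":[0,0,0.1],"angular":[0,0,0],"fingers":-1},{"slide":[0,0,0],"angular":[0,0,0],"fingers":1},{"slide":[0,0,0],"angular":[0,0,0],"fingers":1},{"slide":[0,0,0],"angular":[0,0,0],"fingers":1},{"slide":[0,0,0],"angular":[0,0,0],"fingers":1},{"slide":[0,0,0],"angular":[0,0,0],"fingers":1},{"slide":[0,0,0],"angular":[0,0,0],"fingers":1}]' 100 >/dev/null; python3 go.py .444 -.2245 .052 5.7
```

```text
t 5.45 tcp [ 0.4447 -0.2248  0.0539] slide units [0.02 0.01 0.05] turn units [-0.003  0.004 -0.012] grip 0.152 76.1 F [-8.   4.5 41.7] M [0.8  1.91 0.21]
```

```bash
python3 -m jog '[{"slide":[0,0,-0.1],"angular":[0,0,0],"fingers":1},{"slide":[0,0,-0.1],"angular":[0,0,0],"fingers":1},{"slide":[0,0,-0.15],"angular":[0,0,0],"fingers":1},{"slide":[0,0,-0.15],"angular":[0,0,0],"fingers":1}]' 100 >/dev/null; python3 go.py .444 -.2245 .052 5.7
```

```text
t 5.78 tcp [ 0.4442 -0.2245  0.0739] slide units [0.   0.   0.55] turn units [ 0.003 -0.005 -0.012] grip 0.147 97.6 F [ 0.4  0.8 -6.1] M [-0.2  -0.09 -0.01]
```

```bash
cat > meas.py <<'E'
from w import *
from scipy.optimize import least_squares
s0=read_state();p,P,h,s,v=look();np.savez("pics/last.npz",p=p,P=P)
ok=np.isfinite(P[...,0])&(P[...,2]>0)&(P[...,2]<.09)&(np.abs(P[...,1])<.19)&(np.abs(P[...,0])<.1)
org=ok&(h>5)&(h<20)&(s>150)&(v>120)&(P[...,2]<.06)&(P[...,2]>-.03)
grn=ok&(h>55)&(h<95)&(s>60)
pk=ok&((h>165)|(h<8))&(s>25)&(s<130)&(v>110)
o=P[org];r=least_squares(lambda c:np.hypot(o[:,1]-c[0],o[:,2]-c[1])-.032,[np.median(o[:,1]),.045],loss="soft_l1",f_scale=.002).x
q=P[pk&(P[...,2]>.047)&(np.abs(P[...,0])<.038)&(np.abs(P[...,1])<.14)&(np.abs(P[...,1])>.03)];A=np.c_[np.ones(len(q)),q[:,0],q[:,1],np.abs(q[:,1])]
f=least_squares(lambda c:A@c-q[:,2],[.06,0,0,.02],loss="soft_l1",f_scale=.001).x
g=P[grn];R=Ro.from_quat(np.r_[s0["tool_rot"][1:],s0["tool_rot"][0]]).as_matrix()
tilt=np.arcsin(R[2,1])  # + = tool/tray +y end up
gy=(np.percentile(g[:,1],2)+np.percentile(g[:,1],98))/2
print("t %.2f tin y %.4f z %.4f | green mid %.4f (%d px) -> rel %.4f | tool tilt %.4f tray-vs-tool %.4f => tray +y up %.4f"%(s0["t"],*r,gy,grn.sum(),r[0]-gy,tilt,-f[2],tilt-f[2]),"fit",f.round(4),org.sum(),len(q))
E
python3 -m jog '[{"slide":[0,0,-0.3],"angular":[0,0,0],"fingers":1},{"slide":[0,0,-0.4],"angular":[0,0,0],"fingers":1},{"slide":[0,0,-0.5],"angular":[0,0,0],"fingers":1},{"slide":[0,0,-0.5],"angular":[0,0,0],"fingers":1},{"slide":[0,0,-0.4],"angular":[0,0,0],"fingers":1},{"slide":[0,0,-0.2],"angular":[0,0,0],"fingers":1},{"slide":[0,0,-0.1],"angular":[0,0,0],"fingers":1},{"slide":[0,0,0],"angular":[0,0,0],"fingers":1}]' 100 >/dev/null; python3 meas.py; python3 go.py .469 .267 .17 0.9
python3 - <<'E'
import cv2,numpy as np
cv2.imwrite("pics/w5.png",np.load("pics/last.npz")["p"][:,:,::-1])
E
```

```text
t 6.45 tin y 0.0629 z 0.0113 | green mid 0.0010 (863 px) -> rel 0.0619 | tool tilt -0.0005 tray-vs-tool 0.0002 => tray +y up -0.0003 fit [ 0.0468  0.0009 -0.0002  0.0157] 977 9111
t 6.50 tcp [ 0.4443 -0.2245  0.1694] slide units [-1.820e+00  1.217e+01 -1.000e-02] turn units [-0.     0.     0.687] grip 0.147 97.8 F [ 0.7  0.1 -5.3] M [-0.24  0.01 -0.03]
```

View pics/w5.png

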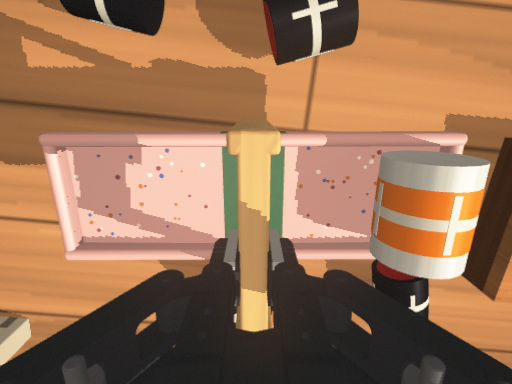

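The grip is sound: the bar is between the pads at (253,235), the tin is at the rim at (430,213), and the tray is level. Next I carry the tray over to the riser, ramping the speed so the tin stays on the rim.

```bash
sed -i 's/^org=ok&/org=np.isfinite(P[...,0])\&(np.abs(P[...,0])<.036)\&(np.abs(P[...,1])<.19)\&/' meas.py
python3 -m jog '[{"slide":[-0.01,0.04,0],"angular":[0,0,0],"fingers":1},{"slide":[-0.01,0.08,0],"angular":[0,0,0],"fingers":1},{"slide":[-0.02,0.12,0],"angular":[0,0,0],"fingers":1},{"slide":[-0.02,0.16,0],"angular":[0,0,0],"fingers":1},{"slide":[-0.03,0.20,0],"angular":[0,0,0],"fingers":1},{"slide":[-0.03,0.24,0],"angular":[0,0,0],"fingers":1},{"slide":[-0.04,0.28,0],"angular":[0,0,0],"fingers":1},{"slide":[-0.05,0.32,0],"angular":[0,0,0],"fingers":1},{"slide":[-0.05,0.36,0],"angular":[0,0,0],"fingers":1},{"slide":[-0.06,0.40,0],"angular":[0,0,0],"fingers":1}]' 100 >/dev/null; python3 meas.py
```

```text
t 7.33 tin y 0.1234 z 0.0167 | green mid 0.0011 (724 px) -> rel 0.1224 | tool tilt -0.0000 tray-vs-tool 0.0001 => tray +y up 0.0001 fit [ 0.0468  0.0002 -0.0001  0.0157] 4662 9094
```

```bash
python3 -m jog '[{"slide":[-0.06,0.42,0],"angular":[0,0,0.03],"fingers":1},{"slide":[-0.07,0.44,0],"angular":[0,0,0.05],"fingers":1},{"slide":[-0.07,0.45,0],"angular":[0,0,0.05],"fingers":1},{"slide":[-0.07,0.45,0],"angular":[0,0,0.05],"fingers":1},{"slide":[-0.07,0.45,0],"angular":[0,0,0.05],"fingers":1},{"slide":[-0.07,0.45,0],"angular":[0,0,0.05],"fingers":1},{"slide":[-0.07,0.45,0],"angular":[0,0,0.05],"fingers":1},{"slide":[-0.07,0.45,0],"angular":[0,0,0.05],"fingers":1},{"slide":[-0.07,0.45,0],"angular":[0,0,0.05],"fingers":1},{"slide":[-0.07,0.45,0],"angular":[0,0,0.05],"fingers":1}]' 100 >/dev/null; python3 go.py .469 .267 .17 0.9; python3 meas.py
```

```text
t 8.22 tcp [0.4627 0.0459 0.1697] slide units [-0.38  5.52 -0.01] turn units [ 0.001 -0.001  0.211] grip 0.145 98.8 F [ 0.2 -0.4 -5.3] M [-0.07 -0.04  0.01]
t 8.22 tin y 0.0372 z -0.0443 | green mid -0.0207 (45 px) -> rel 0.0579 | tool tilt 0.0002 tray-vs-tool 0.0008 => tray +y up 0.0010 fit [ 0.0469  0.0003 -0.0008  0.0156] 3854 5473
```

```bash
python3 -m jog '[{"slide":[0,0.05,0],"angular":[0,0,0.02],"fingers":1},{"slide":[0,0.1,0],"angular":[0,0,0.02],"fingers":1},{"slide":[-0.01,0.15,0],"angular":[0,0,0.02],"fingers":1},{"slide":[-0.01,0.20,0],"angular":[0,0,0.02],"fingers":1},{"slide":[-0.02,0.25,0],"angular":[0,0,0.02],"fingers":1},{"slide":[-0.02,0.30,0],"angular":[0,0,0.02],"fingers":1},{"slide":[-0.02,0.35,0],"angular":[0,0,0.02],"fingers":1},{"slide":[-0.03,0.35,0],"angular":[0,0,0.02],"fingers":1},{"slide":[-0.03,0.35,0],"angular":[0,0,0.02],"fingers":1},{"slide":[-0.03,0.35,0],"angular":[0,0,0.02],"fingers":1}]' 100 >/dev/null; python3 go.py .469 .267 .17 0.9
```

```text
t 9.10 tcp [0.4673 0.1435 0.1696] slide units [-0.09  3.09 -0.01] turn units [ 0.001 -0.     0.003] grip 0.151 98.8 F [ 0.8  1.8 -5.5] M [ 0.03 -0.04  0.01]
```

```bash
python3 -m jog '[{"slide":[-0.03,0.35,0],"angular":[0,0,0],"fingers":1},{"slide":[-0.03,0.35,0],"angular":[0,0,0],"fingers":1},{"slide":[-0.03,0.35,0],"angular":[0,0,0],"fingers":1},{"slide":[-0.03,0.35,0],"angular":[0,0,0],"fingers":1},{"slide":[-0.03,0.35,0],"angular":[0,0,0],"fingers":1},{"slide":[-0.02,0.33,0],"angular":[0,0,0],"fingers":1},{"slide":[0,0.3,0],"angular":[0,0,0],"fingers":1},{"slide":[0,0.25,0],"angular":[0,0,0],"fingers":1},{"slide":[0,0.2,0],"angular":[0,0,0],"fingers":1},{"slide":[0,0.1,0],"angular":[0,0,0],"fingers":1}]' 100 >/dev/null; python3 go.py .469 .267 .17 0.9; python3 meas.py;  python3 - <<'E'
import cv2,numpy as np
cv2.imwrite("pics/w6.png",np.load("pics/last.npz")["p"][:,:,::-1])
E
```

```text
t 9.93 tcp [0.4721 0.2609 0.1695] slide units [ 0.07  0.15 -0.01] turn units [ 0.002 -0.     0.014] grip 0.148 98.8 F [ 0.1  0.4 -4.9] M [-0.2  -0.05 -0.02]
t 9.93 tin y 0.1243 z 0.0168 | green mid 0.0017 (910 px) -> rel 0.1226 | tool tilt 0.0003 tray-vs-tool 0.0003 => tray +y up 0.0006 fit [ 0.0468 -0.0002 -0.0003  0.0159] 4690 9281
```

View pics/w6.png

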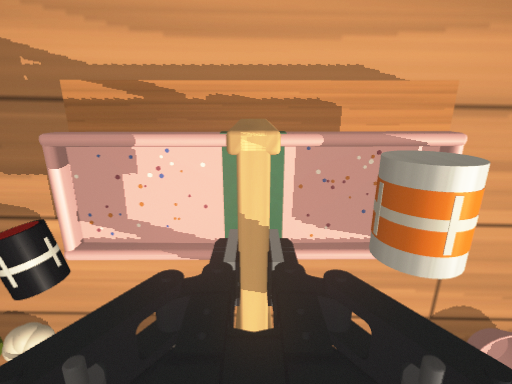

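The tray is over the riser, with the tin still at the +y rim at (430,213). Now I start the tilt, +y end up.

```bash
python3 -m jog '[{"slide":[0.03,0.05,0],"angular":[-0.16,0,0],"fingers":1},{"slide":[0.03,0.05,0],"angular":[-0.16,0,0],"fingers":1},{"slide":[0,0,0],"angular":[-0.16,0,0],"fingers":1},{"slide":[0,0,0],"angular":[0,0,0],"fingers":1},{"slide":[0,0,0],"angular":[0,0,0],"fingers":1},{"slide":[0,0,0],"angular":[0,0,0],"fingers":1},{"slide":[0,0,0],"angular":[0,0,0],"fingers":1},{"slide":[0,0,0],"angular":[0,0,0],"fingers":1}]' 100 >/dev/null; python3 meas.py;python3 meas.py; python3 go.py .469 .267 .17 0.9
```

```text
t 10.65 tin y 0.1062 z 0.0165 | green mid 0.0005 (348 px) -> rel 0.1057 | tool tilt 0.0576 tray-vs-tool -0.0002 => tray +y up 0.0574 fit [0.0469 0.0004 0.0002 0.0148] 4688 7310
t 10.70 tin y 0.1027 z 0.0164 | green mid 0.0005 (377 px) -> rel 0.1022 | tool tilt 0.0575 tray-vs-tool -0.0000 => tray +y up 0.0575 fit [0.0469 0.0001 0.     0.0149] 4640 7141
t 10.75 tcp [0.4697 0.2636 0.1696] slide units [ 0.02  0.09 -0.  ] turn units [0.48  0.    0.008] grip 0.145 98.9 F [-0.1 -0.7 -5.8] M [-0.33 -0.03  0.02]
```

```bash
python3 -m jog '[{"slide":[0,0,0],"angular":[0.1,0,0],"fingers":1},{"slide":[0,0,0],"angular":[0.1,0,0],"fingers":1},{"slide":[0,0,0],"angular":[0,0,0],"fingers":1},{"slide":[0,0,0],"angular":[0,0,0],"fingers":1}]' 100 >/dev/null; python3 meas.py;python3 meas.py
```

```text
t 11.08 tin y 0.0541 z -0.0394 | green mid 0.0006 (128 px) -> rel 0.0535 | tool tilt 0.0335 tray-vs-tool -0.0000 => tray +y up 0.0335 fit [ 0.0469 -0.0007  0.      0.016 ] 4353 4846
t 11.13 tin y 0.0493 z -0.0392 | green mid 0.0006 (111 px) -> rel 0.0487 | tool tilt 0.0336 tray-vs-tool -0.0000 => tray +y up 0.0336 fit [0.0469 0.0006 0.     0.0158] 4335 4606
```

```bash
sed -i 's/^o=P\[org\].*/o=P[org];o=o[o[:,2]<.03];r=[least_squares(lambda c:np.hypot(o[:,1]-c[0],o[:,2]-.0165)-.032,[np.median(o[:,1])],loss="soft_l1",f_scale=.002).x[0],np.min(o[:,2])]/' meas.py
sed 's/^s0=.*/s0=read_state();z=np.load("pics\/last.npz");p,P=z["p"],z["P"];H=cv2.cvtColor(p,cv2.COLOR_RGB2HSV).astype(int);h,s,v=H[...,0],H[...,1],H[...,2]/' meas.py > off.py; python3 off.py
python3 - <<'E'
from w import *
exec(open("off.py").read().split("\n",2)[2].split("g=P[grn]")[0])
print(np.percentile(o,[1,10,50,90,99],axis=0).round(4))
E
```

```text
t 11.18 tin y 0.0650 z -0.0183 | green mid 0.0006 (111 px) -> rel 0.0645 | tool tilt 0.0336 tray-vs-tool -0.0000 => tray +y up 0.0336 fit [0.0469 0.0006 0.     0.0158] 4335 4606Traceback (most recent call last):
  File "<stdin>", line 2, in <module>
  File "<string>", line 6, in <module>
NameError: name 'least_squares' is not defined
```

```bash
python3 -m jog '[{"slide":[0,0,0],"angular":[0.1,0,0],"fingers":1},{"slide":[0,0,0],"angular":[0,0,0],"fingers":1}]' 100 >/dev/null; python3 meas.py;python3 meas.py
```

```text
t 11.35 tin y 0.0478 z -0.0185 | green mid -0.0189 (47 px) -> rel 0.0667 | tool tilt 0.0209 tray-vs-tool 0.0007 => tray +y up 0.0216 fit [ 0.0469  0.0003 -0.0007  0.0161] 3990 5413
t 11.40 tin y 0.0445 z -0.0188 | green mid -0.0220 (39 px) -> rel 0.0664 | tool tilt 0.0214 tray-vs-tool 0.0005 => tray +y up 0.0219 fit [ 0.0469  0.0002 -0.0005  0.0162] 3820 5822
```

```bash
python3 -m jog '[{"slide":[0,0,0],"angular":[-0.03,0,0],"fingers":1},{"slide":[0,0,0],"angular":[0,0,0],"fingers":1},{"slide":[0,0,0],"angular":[0.08,0,0],"fingers":1}]' 100 >/dev/null; python3 meas.py;python3 meas.py
```

```text
t 11.70 tin y 0.0309 z -0.0188 | green mid -0.0221 (20 px) -> rel 0.0530 | tool tilt 0.0153 tray-vs-tool 0.0015 => tray +y up 0.0167 fit [ 0.0468  0.     -0.0015  0.0164] 2659 6761
t 11.75 tin y 0.0290 z -0.0190 | green mid -0.0220 (19 px) -> rel 0.0510 | tool tilt 0.0145 tray-vs-tool 0.0015 => tray +y up 0.0161 fit [ 0.0468 -0.0001 -0.0015  0.0166] 2480 7105
```

```bash
python3 -m jog '[{"slide":[0,0,0],"angular":[-0.04,0,0],"fingers":1},{"slide":[0,0,0],"angular":[0,0,0],"fingers":1},{"slide":[0,0,0],"angular":[0,0,0],"fingers":1}]' 100 >/dev/null; python3 meas.py;python3 meas.py
```

```text
t 12.05 tin y 0.0195 z -0.0189 | green mid -0.0218 (11 px) -> rel 0.0412 | tool tilt 0.0204 tray-vs-tool 0.0017 => tray +y up 0.0222 fit [ 0.0468 -0.0006 -0.0017  0.0166] 2167 8353
t 12.10 tin y 0.0172 z -0.0194 | green mid -0.0218 (11 px) -> rel 0.0389 | tool tilt 0.0204 tray-vs-tool 0.0020 => tray +y up 0.0224 fit [ 0.0468  0.0005 -0.002   0.0166] 2264 8432
```

```bash
python3 -m jog '[{"slide":[0,0,0],"angular":[0.18,0,0],"fingers":1},{"slide":[0,0,0],"angular":[0,0,0],"fingers":1},{"slide":[0,0,0],"angular":[0,0,0],"fingers":1}]' 100 >/dev/null; python3 meas.py;python3 meas.py
```

```text
t 12.40 tin y 0.0048 z -0.0182 | green mid 0.0240 (4 px) -> rel -0.0192 | tool tilt -0.0013 tray-vs-tool 0.0022 => tray +y up 0.0010 fit [ 0.0468 -0.0005 -0.0022  0.0166] 1684 8751
t 12.45 tin y 0.0039 z -0.0176 | green mid 0.0240 (12 px) -> rel -0.0201 | tool tilt -0.0013 tray-vs-tool 0.0024 => tray +y up 0.0011 fit [ 0.0467 -0.0007 -0.0024  0.0167] 1658 8813
```

The tin has nearly stopped on the band. I hold still for the five seconds.

```bash
python3 -m jog '[{"slide":[0,0,0],"angular":[0,0,0],"fingers":1},{"slide":[0,0,0],"angular":[0,0,0],"fingers":1},{"slide":[0,0,0],"angular":[0,0,0],"fingers":1},{"slide":[0,0,0],"angular":[0,0,0],"fingers":1},{"slide":[0,0,0],"angular":[0,0,0],"fingers":1},{"slide":[0,0,0],"angular":[0,0,0],"fingers":1},{"slide":[0,0,0],"angular":[0,0,0],"fingers":1},{"slide":[0,0,0],"angular":[0,0,0],"fingers":1}]' >/dev/null; python3 meas.py; python3 meas.py; python3 go.py .469 .267 .17 0.9
python3 - <<'E'
import cv2,numpy as np
cv2.imwrite("pics/w7.png",np.load("pics/last.npz")["p"][:,:,::-1])
E
```

```text
t 13.17 tin y 0.0026 z -0.0173 | green mid 0.0240 (12 px) -> rel -0.0214 | tool tilt -0.0012 tray-vs-tool 0.0025 => tray +y up 0.0013 fit [ 0.0467 -0.0001 -0.0025  0.0169] 1644 8910
t 13.22 tin y 0.0026 z -0.0176 | green mid 0.0240 (9 px) -> rel -0.0214 | tool tilt -0.0013 tray-vs-tool 0.0023 => tray +y up 0.0011 fit [ 0.0467 -0.0005 -0.0023  0.0168] 1641 8921
t 13.27 tcp [0.4698 0.2635 0.1696] slide units [ 0.02  0.09 -0.01] turn units [-0.01   0.     0.006] grip 0.146 98.8 F [-0.3  0.1 -6.4] M [-0.   -0.06 -0.02]
```

View pics/w7.png

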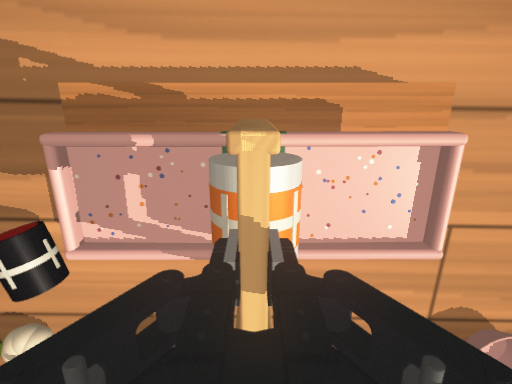

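The tin is at rest on the band, centred near (256,195) under the bar. I keep holding.

```bash
Z='skip'
python3 -m jog '[{"slide":[0,0,0],"angular":[0,0,0],"fingers":1},{"slide":[0,0,0],"angular":[0,0,0],"fingers":1},{"slide":[0,0,0],"angular":[0,0,0],"fingers":1},{"slide":[0,0,0],"angular":[0,0,0],"fingers":1},{"slide":[0,0,0],"angular":[0,0,0],"fingers":1},{"slide":[0,0,0],"angular":[0,0,0],"fingers":1},{"slide":[0,0,0],"angular":[0,0,0],"fingers":1},{"slide":[0,0,0],"angular":[0,0,0],"fingers":1},{"slide":[0,0,0],"angular":[0,0,0],"fingers":1},{"slide":[0,0,0],"angular":[0,0,0],"fingers":1}]' >/dev/null
python3 -m jog '[{"slide":[0,0,0],"angular":[0,0,0],"fingers":1},{"slide":[0,0,0],"angular":[0,0,0],"fingers":1},{"slide":[0,0,0],"angular":[0,0,0],"fingers":1},{"slide":[0,0,0],"angular":[0,0,0],"fingers":1},{"slide":[0,0,0],"angular":[0,0,0],"fingers":1},{"slide":[0,0,0],"angular":[0,0,0],"fingers":1},{"slide":[0,0,0],"angular":[0,0,0],"fingers":1},{"slide":[0,0,0],"angular":[0,0,0],"fingers":1},{"slide":[0,0,0],"angular":[0,0,0],"fingers":1},{"slide":[0,0,0],"angular":[0,0,0],"fingers":1}]' >/dev/null
python3 -m jog '[{"slide":[0,0,0],"angular":[0,0,0],"fingers":1},{"slide":[0,0,0],"angular":[0,0,0],"fingers":1},{"slide":[0,0,0],"angular":[0,0,0],"fingers":1},{"slide":[0,0,0],"angular":[0,0,0],"fingers":1},{"slide":[0,0,0],"angular":[0,0,0],"fingers":1},{"slide":[0,0,0],"angular":[0,0,0],"fingers":1},{"slide":[0,0,0],"angular":[0,0,0],"fingers":1},{"slide":[0,0,0],"angular":[0,0,0],"fingers":1},{"slide":[0,0,0],"angular":[0,0,0],"fingers":1},{"slide":[0,0,0],"angular":[0,0,0],"fingers":1}]' >/dev/null
python3 -m jog '[{"slide":[0,0,0],"angular":[0,0,0],"fingers":1},{"slide":[0,0,0],"angular":[0,0,0],"fingers":1},{"slide":[0,0,0],"angular":[0,0,0],"fingers":1},{"slide":[0,0,0],"angular":[0,0,0],"fingers":1},{"slide":[0,0,0],"angular":[0,0,0],"fingers":1},{"slide":[0,0,0],"angular":[0,0,0],"fingers":1},{"slide":[0,0,0],"angular":[0,0,0],"fingers":1},{"slide":[0,0,0],"angular":[0,0,0],"fingers":1},{"slide":[0,0,0],"angular":[0,0,0],"fingers":1},{"slide":[0,0,0],"angular":[0,0,0],"fingers":1}]' >/dev/null
python3 -m jog '[{"slide":[0,0,0],"angular":[0,0,0],"fingers":1},{"slide":[0,0,0],"angular":[0,0,0],"fingers":1},{"slide":[0,0,0],"angular":[0,0,0],"fingers":1},{"slide":[0,0,0],"angular":[0,0,0],"fingers":1},{"slide":[0,0,0],"angular":[0,0,0],"fingers":1},{"slide":[0,0,0],"angular":[0,0,0],"fingers":1},{"slide":[0,0,0],"angular":[0,0,0],"fingers":1},{"slide":[0,0,0],"angular":[0,0,0],"fingers":1},{"slide":[0,0,0],"angular":[0,0,0],"fingers":1},{"slide":[0,0,0],"angular":[0,0,0],"fingers":1}]' >/dev/null
python3 -m jog '[{"slide":[0,0,0],"angular":[0,0,0],"fingers":1},{"slide":[0,0,0],"angular":[0,0,0],"fingers":1},{"slide":[0,0,0],"angular":[0,0,0],"fingers":1},{"slide":[0,0,0],"angular":[0,0,0],"fingers":1},{"slide":[0,0,0],"angular":[0,0,0],"fingers":1},{"slide":[0,0,0],"angular":[0,0,0],"fingers":1},{"slide":[0,0,0],"angular":[0,0,0],"fingers":1},{"slide":[0,0,0],"angular":[0,0,0],"fingers":1},{"slide":[0,0,0],"angular":[0,0,0],"fingers":1},{"slide":[0,0,0],"angular":[0,0,0],"fingers":1}]' >/dev/null
python3 meas.py; python3 go.py .469 .267 .115 0.9
```

```text
t 18.27 tin y 0.0026 z -0.0176 | green mid 0.0233 (1 px) -> rel -0.0207 | tool tilt -0.0012 tray-vs-tool 0.0022 => tray +y up 0.0010 fit [ 0.0468  0.0001 -0.0022  0.0166] 1640 8923
t 18.32 tcp [0.4698 0.2635 0.1696] slide units [0.02 0.09 1.37] turn units [-0.01   0.001  0.006] grip 0.143 98.8 F [ 0.7  0.4 -5.7] M [0.06 0.   0.02]
```

```bash
python3 -m jog '[{"slide":[0,0.01,0.05],"angular":[0,0,0],"fingers":1},{"slide":[0,0.01,0.1],"angular":[0,0,0],"fingers":1},{"slide":[0,0.01,0.12],"angular":[0,0,0],"fingers":1},{"slide":[0,0.01,0.15],"angular":[0,0,0],"fingers":1},{"slide":[0,0.01,0.15],"angular":[0,0,0],"fingers":1},{"slide":[0,0.01,0.15],"angular":[0,0,0],"fingers":1},{"slide":[0,0.01,0.12],"angular":[0,0,0],"fingers":1},{"slide":[0,0.01,0.1],"angular":[0,0,0],"fingers":1},{"slide":[0,0.01,0.08],"angular":[0,0,0],"fingers":1},{"slide":[0,0,0.05],"angular":[0,0,0],"fingers":1}]' >/dev/null; python3 meas.py; python3 go.py .469 .267 .115 0.9
python3 -m jog '[{"slide":[0,0,0.05],"angular":[0,0,0],"fingers":1},{"slide":[0,0,0.05],"angular":[0,0,0],"fingers":1},{"slide":[0,0,0.04],"angular":[0,0,0],"fingers":1},{"slide":[0,0,0.03],"angular":[0,0,0],"fingers":1},{"slide":[0,0,0.02],"angular":[0,0,0],"fingers":1},{"slide":[0,0,0.02],"angular":[0,0,0],"fingers":1},{"slide":[0,0,0.02],"angular":[0,0,0],"fingers":1},{"slide":[0,0,0.02],"angular":[0,0,0],"fingers":1},{"slide":[0,0,0.01],"angular":[0,0,0],"fingers":1}]' >/dev/null; python3 meas.py; python3 go.py .469 .267 .115 0.9
```

```text
t 19.15 tin y 0.0026 z -0.0175 | green mid 0.0237 (2 px) -> rel -0.0211 | tool tilt -0.0014 tray-vs-tool 0.0023 => tray +y up 0.0009 fit [ 0.0467 -0.0002 -0.0023  0.0169] 1629 8954
t 19.20 tcp [0.4696 0.267  0.1262] slide units [0.01 0.   0.28] turn units [-0.013 -0.004  0.007] grip 0.142 98.8 F [ 0.3 -0.5 -5.7] M [ 0.01 -0.    0.01]
t 19.95 tin y 0.0026 z -0.0177 | green mid 0.0236 (3 px) -> rel -0.0210 | tool tilt -0.0012 tray-vs-tool 0.0021 => tray +y up 0.0009 fit [ 0.0467 -0.0002 -0.0021  0.0174] 4087 8939
t 20.00 tcp [0.4697 0.267  0.1163] slide units [0.02 0.   0.03] turn units [-0.011 -0.     0.006] grip 0.142 98.8 F [-0.7  0.7 -5.6] M [ 0.04 -0.01 -0.01]
```

```bash
python3 -m jog '[{"slide":[0,0,0.015],"angular":[0,0,0],"fingers":1},{"slide":[0,0,0.015],"angular":[0,0,0],"fingers":1},{"slide":[0,0,0],"angular":[0,0,0],"fingers":1}]' >/dev/null; python3 go.py .469 .267 .114 0.9
python3 -m jog '[{"slide":[0,0,0.015],"angular":[0,0,0],"fingers":1},{"slide":[0,0,0.01],"angular":[0,0,0],"fingers":1},{"slide":[0,0,0],"angular":[0,0,0],"fingers":1}]' >/dev/null; python3 go.py .469 .267 .114 0.9
```

```text
t 20.25 tcp [0.4697 0.267  0.1151] slide units [0.02 0.   0.03] turn units [-0.01  -0.     0.006] grip 0.151 98.8 F [ 0.8 -0.2 -5.6] M [ 0.01 -0.01 -0.01]
t 20.50 tcp [0.4697 0.267  0.1142] slide units [0.02 0.   0.  ] turn units [-0.01   0.001  0.006] grip 0.141 98.9 F [-0.5 -0.3 -5.8] M [-0.02 -0.04 -0.04]
```

```bash
python3 -m jog '[{"slide":[0,0,0.015],"angular":[0,0,0],"fingers":1},{"slide":[0,0,0.01],"angular":[0,0,0],"fingers":1},{"slide":[0,0,0],"angular":[0,0,0],"fingers":1}]' >/dev/null; python3 go.py .469 .267 .113 0.9
```

```text
t 20.75 tcp [0.4698 0.267  0.1141] slide units [ 0.02 -0.    0.03] turn units [-0.008  0.005  0.006] grip 0.142 100.8 F [-2.8 -1.9  5.4] M [-0.34  0.58  0.09]
```

```bash
python3 -m jog '[{"slide":[0,0,0.01],"angular":[0,0,0],"fingers":1},{"slide":[0,0,0.01],"angular":[0,0,0],"fingers":1},{"slide":[0,0,0],"angular":[0,0,0],"fingers":1}]' >/dev/null; python3 go.py .469 .267 .112 0.9
```

```text
t 21.00 tcp [0.4698 0.267  0.1141] slide units [ 0.02 -0.    0.05] turn units [-0.005  0.008  0.005] grip 0.145 102.3 F [-4.6 -2.7 16.4] M [-0.59  1.03 -0.02]
```

```bash
python3 -m jog '[{"slide":[0,0,-0.01],"angular":[0,0,0],"fingers":1},{"slide":[0,0,-0.01],"angular":[0,0,0],"fingers":1},{"slide":[0,0,0],"angular":[0,0,0],"fingers":1},{"slide":[0,0,0],"angular":[0,0,0],"fingers":1}]' 30 >/dev/null; python3 go.py .469 .267 .112 0.9; python3 meas.py
python3 -m jog '[{"slide":[0,0,0],"angular":[0,0,0],"fingers":0.7},{"slide":[0,0,0],"angular":[0,0,0],"fingers":0.65},{"slide":[0,0,0],"angular":[0,0,0],"fingers":0.6},{"slide":[0,0,0],"angular":[0,0,0],"fingers":0.5},{"slide":[0,0,0],"angular":[0,0,0],"fingers":0.4},{"slide":[0,0,0],"angular":[0,0,0],"fingers":0.2},{"slide":[0,0,0],"angular":[0,0,0],"fingers":0},{"slide":[0,0,0],"angular":[0,0,0],"fingers":0}]' >/dev/null; python3 go.py .469 .267 .112 0.9; python3 meas.py
```

```text
t 21.33 tcp [0.4698 0.267  0.1141] slide units [0.02 0.   0.05] turn units [-0.008  0.004  0.005] grip 0.15 101.1 F [-4.  -2.7  9.6] M [-0.4   0.77  0.01]
t 21.33 tin y 0.0027 z -0.0178 | green mid 0.0231 (1 px) -> rel -0.0204 | tool tilt -0.0009 tray-vs-tool 0.0032 => tray +y up 0.0023 fit [ 0.0467 -0.0005 -0.0032  0.0169] 4459 8890
t 22.05 tcp [0.4697 0.267  0.1132] slide units [ 0.02 -0.    0.03] turn units [-0.01   0.001  0.007] grip 0.497 0.0 F [0.5 0.3 0.2] M [ 0.    0.   -0.02]
t 22.05 tin y 0.0028 z -0.0184 | green mid -0.0216 (4 px) -> rel 0.0245 | tool tilt -0.0012 tray-vs-tool 0.0027 => tray +y up 0.0015 fit [ 0.0465  0.0006 -0.0027  0.0123] 5106 6479
```

```bash
python3 -m jog '[{"slide":[0,0,-0.2],"angular":[0,0,0],"fingers":0},{"slide":[0,0,-0.4],"angular":[0,0,0],"fingers":0},{"slide":[0,0,-0.5],"angular":[0,0,0],"fingers":0},{"slide":[0,0,-0.5],"angular":[0,0,0],"fingers":0},{"slide":[0,0,-0.5],"angular":[0,0,0],"fingers":0},{"slide":[0,0,-0.5],"angular":[0,0,0],"fingers":0},{"slide":[0,0,-0.4],"angular":[0,0,0],"fingers":0},{"slide":[0,0,-0.2],"angular":[0,0,0],"fingers":0},{"slide":[0,0,0],"angular":[0,0,0],"fingers":0},{"slide":[0,0,0],"angular":[0,0,0],"fingers":0}]' >/dev/null; python3 go.py .469 .267 .112 0.9
python3 - <<'E'
from w import *
p,P,h,s,v=look();cv2.imwrite("pics/w8.png",p[:,:,::-1])
s0=read_state();R=Ro.from_quat(np.r_[s0["tool_rot"][1:],s0["tool_rot"][0]]).as_matrix();W=P@R.T+s0["tcp_pos"]
b=(W[...,2]>.165)&(W[...,2]<.19)&(v>120)&(np.abs(W[...,0]-.469)<.09)&(np.abs(W[...,1]-.267)<.05);print("bar world",rect(W[b]),np.median(W[b],0))
E
```

```text
t 22.93 tcp [0.4696 0.2671 0.2412] slide units [0.02 0.   3.23] turn units [-0.009  0.003  0.006] grip 0.5 0.0 F [ 0.6  0.2 -0.3] M [ 0.01 -0.01 -0.02]
bar world (array([0.4691, 0.2684]), array([0.1249, 0.0219]), 0.8615555763244629) [0.46303081 0.26815152 0.17844632]
```

View pics/w8.png

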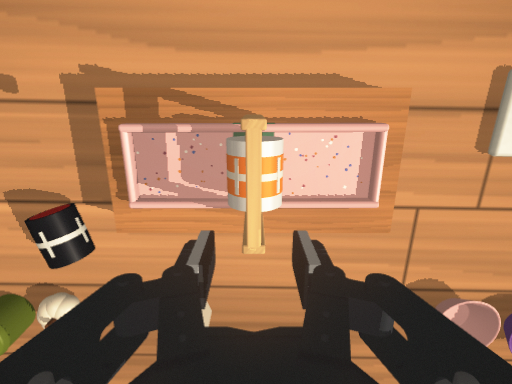

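The tray stands squarely on the riser, with the bar at (254,187), measured centre (0.469, 0.268), yaw 0.86°. The tin rests on the band at (254,172) and the gripper is clear, so I hand the job in.

```bash
python3 -c "
from station import job_done
print(job_done())"
```

```text
the job is handed in; nothing more can be done
None
```

The job is handed in at about 23 s, with no verdict returned: the tin was held on the green band for over 5 s in the air, and the tray now stands released on the riser (centre within about 2 mm, yaw within 0.1°) with the tin at rest about 2 mm from the tray's middle.

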